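Size the paint jar in the sliding-jaw gauge

ROBOT

A 6-joint arm with a two-finger parallel gripper is mounted at the origin on a cart in front of the work surface, level with it; the furniture and walls round the work are solid. World frame = base frame: x ahead of the robot, y to its left, z up, the work surface at z = 0. Lengths are in mm, angles in degrees, forces in N, time in s.
With the tool pointing down it reaches from about 275 to 875 mm from the base axis. Payload 12.5 kg.
Tool frame: the origin (TCP) lies between the finger pads; the fingertips stand 25 mm ahead of it and the grasp point (between the pads) lies 6 mm ahead of it; z points along the fingers, y is the line along which they close (so a half turn about z gives the same grasp; the last joint's range is limited). The gripper opens to 85 mm and grips with 20 to 120 N. Pads are 22 mm wide; open, the fingers measure 114 mm over their backs; the gripper's body (76 mm by 85 mm) begins 54 mm behind the grasp point. The pads swing forward as they close: fully open they stand 13 mm farther back than shut.
Start: joints at [71.471, 20.094, 94.641, -0, 65.266, -4.847], TCP at [130.064, 534.386, 256.29] pointing down, gripper open.
Joint ranges: [-157.81, 157.81], [-45, 120.19], [0.68, 151.7], [-89.99, 269.99], [4.06, 180], [-164.3, 164.3]. Speed limits (degrees/s): [127.2, 127.2, 159.86, 180, 180, 180].

INTERFACE

Orientations are given as [roll, pitch, yaw] about the fixed x, y, z axes, in that order (R = Rz(yaw) Ry(pitch) Rx(roll)).
In Python, from plant import get_obs, viewer, robot, models gives the robot as it stands.
- The arm moves only by the tool send_rows, never from a script. Its argument "deltas" is a list of rows, each a list of 5 numbers: the closure, from 0 (fully open) to 1 (shut), then the shift along the tool's x, y, z in mm, then the turn about the tool's z in degrees. In form: [[gripper, tx, ty, tz, twist], ...]. A call has 1 to 12 rows; each row is the pose to reach, as a shift and turn from the pose commanded when the call began, along the tool's axes at that moment; what a row does not reach only later rows make up. A row lasts 1/12 s, in which the tool goes at most 41.7 mm and 7.16 degrees, less where a joint would pass 70% of its speed; a pose out of reach is approached as far as the arm can. A call with a gripper value outside its range is refused whole. The fingers move at their own pace and stop on an object; "force" is the grip in N (left out, the last holds). Time passes only in rows, so rows that repeat a pose let the fingers close. It gives the time, the measured TCP pose, the force, the opening and the grip force at its end, in the units of the state.
- get_obs(): the state, without advancing time (a new reading comes with each control period).
- viewer.grab_frame(name): name is "scene" or "top" or "wrist"; returns (picture, depth): 400x640x3 uint8, red, green, blue; 400x640 float32, mm along the optical axis (not along the pixel's ray), 0 where there is no reading.
- viewer.camera_info(name): a dict with "fx", "fy", "cx", "cy" (pixels), "k1" (the pictures are not rectified: a ray, as slopes to the right and down, at radius r is drawn at 1 + k1 r^2 times it, then the intrinsics apply), "rvec" (rotation vector, rad) and "tvec" (3), from world to camera coordinates, as OpenCV has them; the wrist camera has in their place "mount" (4x4, takes a point from camera to tool coordinates, whose origin is the TCP and whose axes are the flange's). Camera axes: x right, y down, z forward; pixel columns grow to the right and rows downward; lengths in mm; the calibration is good to about 2 mm. A picture is of the moment at which its call begins: read the wrist's pose just before it. camera_info takes no time and is no camera call.
- robot.sign_off(): hands the job in; it is judged then, once.
Trained networks look in the newest picture that a camera, given by its name, has taken for a name from the list of things; names that differ only in an ending like _2 or _b are one class to them, and where a whole thing is asked for, a point or a joint stands for the part that bears it (a point fixed in the world has none). Each returns a list of dicts, best first, with "score" (0 to 1); they miss things now and then, are a little off and sometimes report something else, mostly with a low value. They report only what shows in the picture. A call takes as long as a camera call. They do not tell look-alikes from the thing itself.
- models.spot_in(camera, label): "centre" ([column, row] in pixels, amid what is visible of it).
- models.masks_of(camera, label): "pixels" (400x640 bool, what is visible of it) and "centre" ([column, row] in pixels, amid what is visible of it).
- models.pinpoint(camera, label): "centre" ([column, row] in pixels: a listed point, or the origin of a listed thing).
The state is a dict: "time_s": time; "q": joint angles; "joint_velocities": joint speeds; "effort": joint torques, N m; "tcp_pos": TCP position; "tcp_rot": TCP orientation; "wrist_force": force on the tool from outside, world axes, zero at the start; "wrist_torque": the same for the moment, N m; "opening": opening from 0.0 (shut) to 1.0 (fully open); "grasp_force": force on a finger pad.
Only numpy, scipy, OpenCV 4.12 (cv2) and the standard library are available. Lean on these libraries where they do the work, as an engineer would, in place of code of your own. Each camera call takes 0.05 s, during which the arm holds its last target. There are 200 camera calls.

TASK

We need the paint jar's width before cutting a hole for it in the card discs. Stand the jar upright on the bed of the wooden sizing gauge, midway between its two open jaws, and let go of it. Then slide the movable jaw shut by its thumb tab until the jar is nipped lightly between both jaws (the jar will slide along the bed; do not squeeze it hard), and leave it so.

Things in the scene. Friction and masses are not known exactly. Their poses are not given: they have to be found in the camera images.
- jar_center (a point): Small round jar of craft paint, white with a white ribbed lid (fixed on), 46 mm in diameter and 46 mm tall, 0.06 kg, loose, standing upright on the table. The point is its centre, 23 mm above its underside; z is the jar's axis. Not wanted: the much lower tea light (39 mm wide, 21 mm tall), walnuts and others nearby.
- gauge: Wooden bench caliper, fixed. Bed 230 mm long (x -133 to 97 mm), 84 mm wide, its top 12 mm above the table. Origin on the table under the bed's centre line; x along the bed to the fixed jaw, y across, z up. Fixed jaw: 70 mm wide block at the +x end, 32 mm above the bed, steel face at x = 60 mm. Sliding jaw: face 66 mm wide, 32 mm above the bed, at x = 60 mm minus the joint value.
- jaw (a joint): Gap between the two jaw faces in m: 0 shut, 0.112 fully open; as it falls the sliding jaw moves along the gauge's +x. About 2 N of friction, no spring, stays where it is left. Starts 0.095 to 0.11 open; with the jar nipped it reads about 0.046.
- jaw_tab (a point): Dark wooden thumb tab to grip, upright on the sliding jaw: 26 mm long along the gauge's x, 20 mm thick across it (y), free for 38 mm above the jaw's wooden carriage (carriage top 33 mm, tab top 71 mm above the table). The point is on the tab's centre line, 57 mm above the table, 42 mm behind the sliding jaw's face. Axes as the gauge's.
Not all that is in view belongs to the job. What is shaped like the part that bears jar_center but red is not meant.

How it is judged (in metres and radians):
On the way, in this order (a step that is already met when the one before it is completed fails the run):
1. the jar stands upright on the gauge's bed between the jaws, let go (x of jar_center in the frame of gauge between -0.03 and 0.045 m and y of jar_center in the frame of gauge between -0.02 and 0.02 m and z of jar_center in the frame of gauge between 0.031 and 0.04 m and angle between jar_center's own z axis and vertical below 0.17 rad and contact force between the fingers and jar below 0.05 N), for 0.2 s.
2. the sliding jaw is shut on the jar and nips it against the fixed jaw (over 1 N) (contact force between jaw and jar above 1 N and value of joint jaw below 0.051 m and x of jar_center in the frame of gauge above 0.03 m), for 0.1 s.
At the end, for the whole second after the job is handed in: The jar stands upright (within 10 degrees) on the gauge's bed between the jaws, within 25 mm of the centre line, at rest, with the sliding jaw closed up to it (gap under 51 mm, the jar being 46 mm) (value of joint jaw below 0.051 m and x of jar_center in the frame of gauge between 0.025 and 0.045 m and y of jar_center in the frame of gauge between -0.025 and 0.025 m and z of jar_center in the frame of gauge between 0.031 and 0.04 m and angle between jar_center's own z axis and vertical below 0.17 rad and linear speed of jar below 0.02 m/s); the robot touches nothing.
It fails at once if the jar is squeezed hard (over 60 N) (contact force between jaw and jar above 60 N).
It also fails if it takes over 48 s, if anything falls off the work surface, if the arm or the gripper's body presses on something with over 40 N, if the wrist force passes 120 N, or if a joint passes its speed limit or range.

## Working session

There is one attempt and no reset: what is moved stays moved. The work goes in short steps, Python scripts to look and compute and a tool call to move; the robot and the scene stay as the last step left them, time stands still between calls to the robot, and variables do not carry over. Pictures are saved under pics/ and viewed, at most 10 in all, crops included, and the job is handed in when it is done.

Besides the shell and the picture viewer there is one more tool, called after "Request:" in YAML: its name, and indented under it one key for each argument. send_rows: Moves the arm, as the interface text tells. Its arguments: {"type":"object","properties":{"deltas":{"type":"array"},"force":{"type":"number"}},"required":["deltas"]}

```bash
mkdir -p pics
cat > h.py <<'E'
import numpy as np,cv2
from scipy.spatial.transform import Rotation as R
from plant import get_obs, viewer, robot, models
def Tcam(name,o=None):
    c=viewer.camera_info(name)
    if name=="wrist":
        o=o or get_obs(); T=np.eye(4);T[:3,:3]=R.from_euler('xyz',o['tcp_rot'],degrees=True).as_matrix();T[:3,3]=o['tcp_pos']
        return T@np.array(c['mount'])
    T=np.eye(4);T[:3,:3]=cv2.Rodrigues(np.array(c['rvec'],float))[0];T[:3,3]=np.ravel(c['tvec']);return np.linalg.inv(T)
def rays(name,px):
    c=viewer.camera_info(name);px=np.atleast_2d(px).astype(float)
    d=(px-[c['cx'],c['cy']])/[c['fx'],c['fy']];s=d.copy()
    for _ in range(20): s=d/(1+c['k1']*(s**2).sum(1,keepdims=True))
    return np.c_[s,np.ones(len(s))]
def atz(name,px,z,T):
    d=rays(name,px)@T[:3,:3].T; p=T[:3,3]; return p+d*((z-p[2])/d[:,2])[:,None]
def pts(name,mask,dep,T):
    v,u=np.nonzero(mask&(dep>0)); return (rays(name,np.c_[u,v])*dep[v,u][:,None])@T[:3,:3].T+T[:3,3]
def save(n,im): cv2.imwrite(f'pics/{n}.png',im[:,:,::-1])
E
python3 - <<'E'
from h import *
o=get_obs();print({k:np.round(v,2) for k,v in o.items()})
for n in ("top","scene"):
    im,d=viewer.grab_frame(n);save(n,im);T=Tcam(n);print(n,T[:3,3].round())
    for l in ("jar_center","gauge","jaw","jaw_tab"):
        for m in models.masks_of(n,l)[:4]:
            P=pts(n,m['pixels'],d,T);print(l,round(m['score'],2),np.round(m['centre']),m['pixels'].sum(),im[m['pixels']].mean(0).round(),np.median(P,0).round(1) if len(P) else '',np.percentile(P[:,2],95).round(1) if len(P) else '')
    for l in ("gauge","jaw_tab","jar_center"):
        for m in models.pinpoint(n,l)[:3]: print('pp',l,round(m['score'],2),np.round(m['centre'],1),atz(n,m['centre'],{'gauge':0,'jaw_tab':57,'jar_center':23}[l],T).round(1))
E
```

```text
{'time_s': np.float64(0.0), 'q': array([71.47, 20.13, 94.68, -0.  , 65.27, -4.85]), 'joint_velocities': array([-0.05,  0.05, -0.03,  0.08,  0.02,  0.01]), 'effort': array([  0.  , -50.61, -29.14,  -0.  ,   0.  ,   0.  ]), 'tcp_pos': array([129.95, 534.12, 255.74]), 'tcp_rot': array([-1.7993e+02, -1.0000e-02,  1.6632e+02]), 'wrist_force': array([-0.54, -0.64, -0.18]), 'wrist_torque': array([-0.02, -0.  , -0.06]), 'grasp_force': np.float64(0.0), 'opening': np.float64(1.0)}
top [306. 108. 974.]
jar_center 0.88 [274. 230.] 356 [171. 149. 104.] [445.6 195.2  44.4] 47.4
jar_center 0.77 [318. 235.] 345 [165.  43.   6.] [431.9  94.8  44.7] 47.4
gauge 0.67 [393. 170.] 3216 [125.  81.  43.] [589.9 -80.6  13. ] 46.1
jaw 0.81 [381. 145.] 871 [105.  67.  34.] [643.9 -66.5  33.3] 69.3
jaw_tab 0.88 [385. 146.] 855 [105.  66.  33.] [643.6 -66.9  33.4] 69.4
pp gauge 0.6 [394.2 175.7] [[579.  -91.7   0. ]]
pp jaw_tab 0.59 [387.8 135.5] [[659.6 -74.   57. ]]
pp jar_center 0.89 [320.5 237.7] [[435.8  92.2  23. ]]
pp jar_center 0.6 [274.9 233.7] [[449.9 194.6  23. ]]
scene [  25. -542.  432.]
jar_center 0.97 [264. 200.] 553 [136. 120. 102.] [439.  180.4  29.2] 45.7
jar_center 0.77 [283. 221.] 667 [120.  38.  30.] [423.8  77.3  29.6] 44.3
gauge 0.79 [409. 245.] 3911 [104.  73.  53.] [ 578.1 -104.    19. ] 45.3
jaw 0.57 [427. 221.] 1144 [86. 65. 53.] [628.  -81.9  33. ] 66.4
jaw_tab 0.7 [428. 222.] 1131 [87. 65. 53.] [630.4 -82.4  33.2] 67.1
pp gauge 0.68 [407.6 249.5] [[577.6 -96.8   0. ]]
pp jaw_tab 0.8 [427.9 206.6] [[649.9 -74.6  57. ]]
pp jar_center 0.69 [267.5 198.1] [[459.3 194.3  23. ]]
pp jar_center 0.57 [282.9 220.3] [[431.7  92.6  23. ]]
```

Run:
```python
from h import *
im=cv2.imread('pics/top.png');cv2.imwrite('pics/crop1.png',cv2.resize(im[80:280,220:460],None,fx=3,fy=3,interpolation=cv2.INTER_CUBIC))
_,d=viewer.grab_frame("top");T=Tcam("top")
m=models.masks_of("top","gauge")[0]['pixels'];P=pts("top",m,d,T)
r=cv2.minAreaRect(P[:,:2].astype(np.float32));print(r);print(cv2.boxPoints(r).round())
hi=P[(P[:,2]>38)&(P[:,2]<50)];print(len(hi));print(cv2.minAreaRect(hi[:,:2].astype(np.float32)))
J=pts("top",models.masks_of("top","jaw_tab")[0]['pixels'],d,T);t=J[J[:,2]>60];print('tab',len(t),t.mean(0),cv2.minAreaRect(t[:,:2].astype(np.float32)))
for q in models.masks_of("top","jar_center")[:2]:
    p=pts("top",q['pixels'],d,T);p=p[p[:,2]>38];print('jar',len(p),p.mean(0),(p.max(0)+p.min(0))/2,np.ptp(p,axis=0))
```

```text
((598.1572875976562, -86.51110076904297), (235.71603393554688, 90.7994155883789), 14.258201599121094)
[[ 473.  -72.]
 [ 495. -160.]
 [ 724. -101.]
 [ 701.  -13.]]
644
((577.6846313476562, -88.07868957519531), (185.08663940429688, 69.01834106445312), 14.118661880493164)
tab 103 [655.22910898 -68.6185279   68.14894135] ((656.1715698242188, -69.0047607421875), (24.708009719848633, 20.402807235717773), 11.748482704162598)
jar 319 [433.05340423  93.75170161  44.64036837] [433.2393504   93.58453916  43.79240044] [43.0177162  44.4206566   9.47248158]
jar 334 [448.14692594 197.13671248  44.53078513] [448.69523602 197.05880464  44.21614197] [45.0621094  44.52094674 11.23647645]
```

View pics/crop1.png

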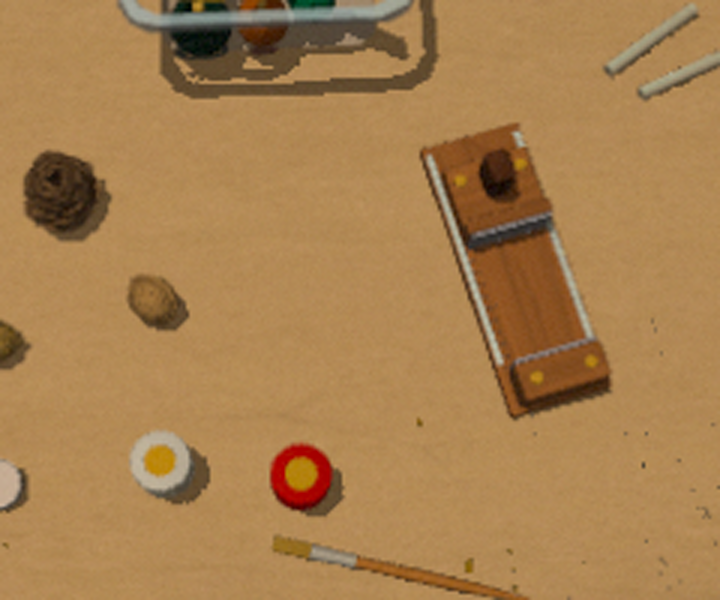

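The candidates in the top view are the white-rimmed jar at (274,232), the red jar at (320,237) and the low, wide pinkish tea light at about (220,242). The crop confirms the white one: its top is at 46 mm, it isn't red, and it isn't the low tea light. The gauge is at about (393,170), with its fixed jaw at the near end. I'll move above the white jar and turn the tool to match the gauge.

Request:
send_rows:
  deltas:
    - [0,-388,-254,60,-28]
    - [0,-388,-254,60,-28]
    - [0,-388,-254,60,-28]
    - [0,-388,-254,60,-28]
    - [0,-388,-254,60,-28]
    - [0,-388,-254,60,-28]
    - [0,-388,-254,60,-28]
    - [0,-388,-254,60,-28]
    - [0,-388,-254,60,-28]
    - [0,-388,-254,60,-28]
    - [0,-388,-254,60,-28]
    - [0,-388,-254,60,-28]
  force: 20

```text
time_s: 2.0
tcp_pos: [449.1, 193.0, 196.0]
tcp_rot: [-180.0, 0.0, -165.8]
wrist_force: [-0.2, 0.6, -0.3]
opening: 0.997
grasp_force: 0.0
```

Request:
send_rows:
  deltas:
    - [0,0,0,0,0]
    - [0,0,0,0,0]
    - [0,0,0,0,0]

```text
time_s: 2.25
tcp_pos: [446.6, 196.1, 196.3]
tcp_rot: [180.0, -0.0, -165.7]
wrist_force: [0.5, -0.5, -0.3]
opening: 1.002
grasp_force: 0.0
```

Run:
```python
from h import *
o=get_obs();print(o['tcp_pos'],o['tcp_rot'],o['time_s'])
im,d=viewer.grab_frame("wrist");save("w1",im);T=Tcam("wrist",o)
for q in models.masks_of("wrist","jar_center")[:3]:
    p=pts("wrist",q['pixels'],d,T);p=p[p[:,2]>38];print(q['score'],q['centre'],im[q['pixels']].mean(0),len(p))
    if len(p): print('jar',p.mean(0),(p.max(0)+p.min(0))/2,np.ptp(p,axis=0))
    print(((p.mean(0)-o['tcp_pos'])@R.from_euler('xyz',o['tcp_rot'],degrees=True).as_matrix()).round(1))
```

```text
[446.61500242 196.12037384 196.328113  ] [ 1.79991340e+02 -1.30534475e-02 -1.65690306e+02] 2.25
0.59 [227.6, 154.0] [105.54126679  28.52831094  11.97216891] 1736
jar [431.62863789  93.55780519  44.32229536] [432.27577986  92.87526557  42.43221878] [44.94738819 45.73024566  8.68026697]
[ 39.8 -95.7 152. ]
0.57 [322.1, 193.6] [193.29863481 164.66439135 121.40557452] 1537
jar [446.1927959  196.02640543  44.42790053] [446.92321719 196.19404941  42.55886517] [44.63995193 45.32963422  8.92197196]
[  0.4  -0.  151.9]
```

View pics/w1.png

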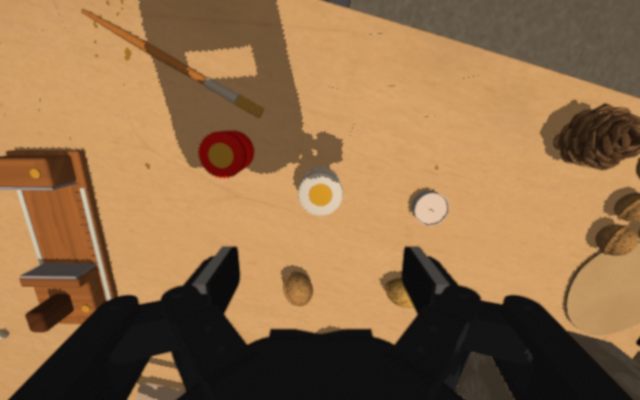

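The white jar at (320,194) is centred under the tool, with the red one at (227,154) and the tea light at (430,208) clear of the fingers. I'll descend and grip.

Request:
send_rows:
  deltas:
    - [0,0,0,40,0]
    - [0,0,0,80,0]
    - [0,0,0,115,0]
    - [0,0,0,140,0]
    - [0,0,0,155,0]
    - [0,0,0,160,0]
    - [0,0,0,160,0]
    - [0,0,0,160,0]

```text
time_s: 3.02
tcp_pos: [447.2, 196.4, 37.1]
tcp_rot: [180.0, 0.1, -165.6]
wrist_force: [-0.4, -0.2, 1.1]
opening: 1.001
grasp_force: 0.0
```

Request:
send_rows:
  deltas:
    - [1,0,0,0,0]
    - [1,0,0,0,0]
    - [1,0,0,0,0]
    - [1,0,0,0,0]
    - [1,0,0,0,0]
    - [1,0,0,0,0]
    - [1,0,0,0,0]
    - [1,0,0,0,0]
    - [1,0,0,0,0]
    - [1,0,0,0,0]
  force: 25

```text
time_s: 3.85
tcp_pos: [447.4, 196.0, 37.2]
tcp_rot: [180.0, 0.1, -165.7]
wrist_force: [-2.1, 0.3, 7.9]
opening: 0.52
grasp_force: 24.4
```

Request:
send_rows:
  deltas:
    - [1,0,0,-20,0]
    - [1,0,0,-60,0]
    - [1,0,0,-100,0]
    - [1,0,0,-130,0]
    - [1,-66,-198,-140,0]
    - [1,-66,-198,-140,0]
    - [1,-66,-198,-140,0]
    - [1,-66,-198,-140,0]
    - [1,-66,-198,-140,0]
    - [1,-66,-198,-140,0]
    - [1,-66,-198,-140,0]
    - [1,-66,-198,-140,0]

```text
time_s: 4.85
tcp_pos: [559.4, 20.4, 176.2]
tcp_rot: [180.0, -0.0, -165.7]
wrist_force: [0.2, 0.8, -0.6]
opening: 0.517
grasp_force: 26.5
```

Request:
send_rows:
  deltas:
    - [1,0,0,0,0]
    - [1,0,0,0,0]

```text
time_s: 5.02
tcp_pos: [559.4, 21.3, 176.4]
tcp_rot: [180.0, -0.0, -165.6]
wrist_force: [-0.4, 0.2, -0.7]
opening: 0.522
grasp_force: 26.5
```

Run:
```python
from h import *
o=get_obs();print(o['tcp_pos'],o['tcp_rot'],o['opening'],o['grasp_force'])
im,d=viewer.grab_frame("wrist");save("w2",im);T=Tcam("wrist",o);np.save('d2.npy',d)
J=pts("wrist",models.masks_of("wrist","jaw_tab")[0]['pixels'],d,T);t=J[(J[:,2]>66)&(J[:,2]<76)];print('tab',len(t),t.mean(0),cv2.minAreaRect(t[:,:2].astype(np.float32)))
m=models.masks_of("wrist","gauge")[0];P=pts("wrist",m['pixels'],d,T);print(m['score'],len(P))
print(np.histogram(P[:,2],bins=np.arange(-2,80,4)))
for a,b in ((8,17),(29,37),(40,48)):
    h=P[(P[:,2]>a)&(P[:,2]<b)]; print(a,len(h),cv2.minAreaRect(h[:,:2].astype(np.float32)) if len(h)>5 else '')
np.save('P2.npy',P)
for l,z in (("gauge",0),("jaw_tab",57)):
    for q in models.pinpoint("wrist",l)[:1]: print('pp',l,q['score'],q['centre'],atz("wrist",q['centre'],z,T))
```

```text
[559.36306646  21.34560025 176.3746244 ] [ 1.79989928e+02 -1.28662357e-02 -1.65602483e+02] 0.5219399858805319 26.48816259476007
tab 226 [649.00193966 -69.88018793  68.88897096] ((649.9821166992188, -68.78825378417969), (23.70452308654785, 14.533398628234863), 75.38837432861328)
0.62 15889
(array([  16,   92,  760, 7713,  140,  180,  153,  200, 1526,  238,  909,
       3368,   74,   74,   72,   78,   76,  168,   44,    0]), array([-2,  2,  6, 10, 14, 18, 22, 26, 30, 34, 38, 42, 46, 50, 54, 58, 62,
       66, 70, 74, 78]))
8 8502 ((590.9705810546875, -85.94234466552734), (222.01226806640625, 84.28097534179688), 14.16682243347168)
29 1772 ((583.23828125, -86.57149505615234), (198.10183715820312, 68.43038177490234), 13.26003360748291)
40 4179 ((578.0234375, -89.10368347167969), (185.97914123535156, 69.73878479003906), 13.887608528137207)
pp gauge 0.84 [216.3, 183.4] [[582.32029826 -89.60440223   0.        ]]
pp jaw_tab 0.87 [206.6, 273.0] [[655.16353549 -67.85798635  57.        ]]
```

View pics/w2.png

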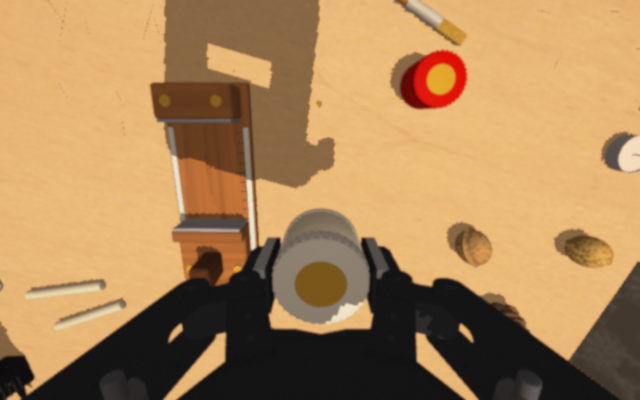

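The jar is held upright at (320,270). The gauge is fully visible at (210,180), with the fixed jaw at the top and the tab at (206,265). Next I'll get its exact frame from the jaw tops.

Run:
```python
import numpy as np,cv2
P=np.load('P2.npy')
for yaw in (194.0,):
    a=np.radians(yaw);u=np.array([np.cos(a),np.sin(a)]);v=np.array([-u[1],u[0]])
    s=P[:,:2]@u;w=P[:,:2]@v;z=P[:,2]
    h=(z>40)&(z<48)
    m=s[h].mean()
    for nm,k in (('fixed',h&(s>m)&(s>s[h].max()-50)),('slide',h&(s<s[h].max()-100)),('bed',(z>8)&(z<16))):
        print(nm,k.sum(),'s',np.percentile(s[k],[0.5,2,50,98,99.5]).round(1),'w',np.percentile(w[k],[0.5,2,50,98,99.5]).round(1))
    f=h&(s>s[h].max()-50); 
    print('bed rect', cv2.minAreaRect(P[f][:,:2].astype(np.float32)))
    o=np.array([582.3,-89.6]);print(o@u,o@v,'tab',np.array([655.2,-67.9])@u,np.array([655.2,-67.9])@v, 'tcp0',np.array([559.4,21.3])@u,np.array([559.4,21.3])@v)
```

```text
fixed 3023 s [-478.5 -477.7 -461.9 -447.4 -446.6] w [192.  192.9 225.3 258.4 259.7]
slide 1156 s [-628.9 -622.8 -586.5 -578.8 -578.5] w [192.2 193.3 224.1 258.3 259.9]
bed 8472 s [-615.  -595.7 -524.8 -453.6 -442.9] w [184.7 185.3 222.4 265.1 266.8]
bed rect ((503.4448547363281, -107.500244140625), (32.10546112060547, 69.7509765625), 14.099562644958496)
-543.3269995647825 227.80961688201566 tab -619.3112631448155 224.3903058110423 tcp0 -547.9363656550653 114.66380942877528
```

Request:
send_rows:
  deltas:
    - [1,6,-35,0,0]
    - [1,13,-75,0,0]
    - [1,19,-111,0,0]
    - [1,19,-111,0,0]
    - [1,19,-111,30,0]
    - [1,19,-111,60,0]
    - [1,19,-111,85,0]
    - [1,19,-111,105,0]
    - [1,19,-111,115,0]
    - [1,19,-111,120,0]
    - [1,19,-111,122,0]
    - [1,19,-111,122,0]

```text
time_s: 6.27
tcp_pos: [569.4, -91.9, 54.9]
tcp_rot: [-180.0, 0.0, -165.7]
wrist_force: [0.2, 1.3, -0.5]
opening: 0.521
grasp_force: 26.5
```

Request:
send_rows:
  deltas:
    - [1,0,0,2,0]
    - [1,0,0,3,0]
    - [1,0,0,4,0]
    - [1,0,0,4,0]

```text
time_s: 6.6
tcp_pos: [569.0, -92.0, 50.6]
tcp_rot: [-180.0, 0.0, -165.7]
wrist_force: [0.3, -0.2, -0.1]
opening: 0.52
grasp_force: 26.5
```

Request:
send_rows:
  deltas:
    - [1,0,0,1,0]
    - [1,0,0,1,0]
    - [1,0,0,1.5,0]
    - [1,0,0,1.5,0]

```text
time_s: 6.93
tcp_pos: [569.0, -92.0, 49.3]
tcp_rot: [-180.0, 0.0, -165.7]
wrist_force: [-2.0, 0.9, 4.9]
opening: 0.516
grasp_force: 27.0
```

Touchdown (4.9 N). I'll release gently, then fully, and lift.

Request:
send_rows:
  deltas:
    - [0.4,0,0,0,0]
    - [0.35,0,0,0,0]
    - [0.2,0,0,0,0]
    - [0.1,0,0,0,0]
    - [0,0,0,0,0]
    - [0,0,0,0,0]
    - [0,0,0,0,0]
    - [0,0,0,0,0]
    - [0,0,0,0,0]
    - [0,0,0,0,0]

```text
time_s: 7.77
tcp_pos: [568.9, -92.0, 48.8]
tcp_rot: [180.0, -0.0, -165.7]
wrist_force: [-0.3, 0.0, -0.6]
opening: 1.005
grasp_force: 0.0
```

Request:
send_rows:
  deltas:
    - [0,0,0,-10,0]
    - [0,0,0,-30,0]
    - [0,0,0,-60,0]
    - [0,0,0,-95,0]
    - [0,0,0,-120,0]
    - [0,-15,0,-130,0]
    - [0,-50,0,-130,0]
    - [0,-92,0,-130,0]
    - [0,-92,0,-130,0]
    - [0,-92,0,-130,0]
    - [0,-92,0,-130,0]

```text
time_s: 8.68
tcp_pos: [657.4, -69.2, 178.8]
tcp_rot: [180.0, -0.1, -165.7]
wrist_force: [-0.8, -0.1, 0.3]
opening: 1.0
grasp_force: 0.0
```

Run:
```python
from h import *
o=get_obs();print(o['tcp_pos'],o['tcp_rot'])
im,d=viewer.grab_frame("wrist");save("w3",im);T=Tcam("wrist",o)
Rm=R.from_euler('xyz',o['tcp_rot'],degrees=True).as_matrix()
m=models.masks_of("wrist","jaw_tab")
J=pts("wrist",m[0]['pixels'],d,T);t=J[(J[:,2]>66)&(J[:,2]<76)];L=(t-o['tcp_pos'])@Rm
print('tab',m[0]['score'],len(t),t.mean(0),L.mean(0),np.percentile(L,[1,99],axis=0))
q=models.pinpoint("wrist","jaw_tab")[0];print(q['score'],q['centre'],(atz("wrist",q['centre'],57,T)-o['tcp_pos'])@Rm)
for q in models.masks_of("wrist","jar_center")[:2]:
    p=pts("wrist",q['pixels'],d,T);p=p[p[:,2]>52];
    if len(p): print('jar',q['score'],q['centre'],p.mean(0),((p-o['tcp_pos'])@Rm).mean(0))
```

```text
[657.36104966 -69.17720003 178.76277284] [ 1.79981362e+02 -5.74610147e-02 -1.65667907e+02]
tab 0.78 620 [656.03440404 -70.28082504  69.38000667] [  1.44885101  -0.7764594  109.38402741] [[-11.35219326 -10.59015602 107.47633069]
 [ 13.02069843   8.54066253 112.5661179 ]]
0.91 [319.5, 200.1] [[  2.18565774  -0.63323898 121.76482648]]
jar 0.88 [321.5, 96.2] [568.58906948 -91.74539121  56.39956809] [9.14729574e+01 6.91304669e-02 1.22455032e+02]
```

View pics/w3.png

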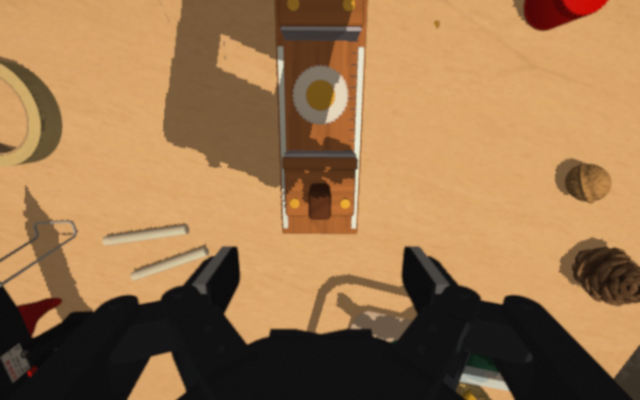

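The jar stands midway on the bed at (321,96), and the tab is under the tool at (320,200). Descending onto the tab.

Request:
send_rows:
  deltas:
    - [0,1.5,-0.7,35,0]
    - [0,1.5,-0.7,70,0]
    - [0,1.5,-0.7,95,0]
    - [0,1.5,-0.7,108,0]
    - [0,1.5,-0.7,114,0]
    - [0,1.5,-0.7,114,0]
    - [0,1.5,-0.7,114,0]

```text
time_s: 9.47
tcp_pos: [657.5, -70.5, 66.3]
tcp_rot: [-180.0, 0.1, -165.7]
wrist_force: [0.0, 0.2, 0.7]
opening: 0.999
grasp_force: 0.0
```

Request:
send_rows:
  deltas:
    - [1,0,0,0,0]
    - [1,0,0,0,0]
    - [1,0,0,0,0]
    - [1,0,0,0,0]
    - [1,0,0,0,0]
    - [1,0,0,0,0]
    - [1,0,0,0,0]
    - [1,0,0,0,0]
    - [1,0,0,0,0]
    - [1,0,0,0,0]
    - [1,0,0,0,0]
    - [1,0,0,0,0]
  force: 20

```text
time_s: 10.47
tcp_pos: [656.9, -70.2, 65.1]
tcp_rot: [-180.0, 0.0, -165.7]
wrist_force: [-0.6, -0.5, 5.6]
opening: 0.233
grasp_force: 26.2
```

Request:
send_rows:
  deltas:
    - [1,1,0,0,0]
    - [1,3,0,0,0]
    - [1,6,0,0,0]
    - [1,9,0,0,0]
    - [1,12,0,0,0]
    - [1,14,0,0,0]
    - [1,16,0,0,0]
    - [1,18,0,0,0]
    - [1,19,0,0,0]
    - [1,20,0,0,0]
    - [1,21,0,0,0]
    - [1,22,0,0,0]

```text
time_s: 11.47
tcp_pos: [635.6, -75.6, 65.1]
tcp_rot: [-180.0, 0.0, -165.7]
wrist_force: [1.6, 2.7, 5.9]
opening: 0.232
grasp_force: 26.3
```

Request:
send_rows:
  deltas:
    - [1,1,0,0,0]
    - [1,2,0,0,0]
    - [1,3,0,0,0]
    - [1,4,0,0,0]
    - [1,5,0,0,0]
    - [1,6,0,0,0]
    - [1,7,0,0,0]
    - [1,8,0,0,0]
    - [1,9,0,0,0]
    - [1,10,0,0,0]
    - [1,11,0,0,0]
    - [1,12,0,0,0]

```text
time_s: 12.47
tcp_pos: [624.0, -78.5, 65.1]
tcp_rot: [-180.0, 0.1, -165.7]
wrist_force: [1.8, 3.4, 5.8]
opening: 0.23
grasp_force: 26.2
```

Request:
send_rows:
  deltas:
    - [1,1,0,0,0]
    - [1,2,0,0,0]
    - [1,3,0,0,0]
    - [1,4,0,0,0]
    - [1,5,0,0,0]
    - [1,6,0,0,0]
    - [1,7,0,0,0]
    - [1,8,0,0,0]
    - [1,9,0,0,0]
    - [1,10,0,0,0]
    - [1,10.5,0,0,0]
    - [1,11,0,0,0]

```text
time_s: 13.47
tcp_pos: [613.3, -81.1, 65.1]
tcp_rot: [180.0, 0.1, -165.7]
wrist_force: [0.9, 3.7, 5.2]
opening: 0.229
grasp_force: 26.3
```

Run:
```python
from h import *
o=get_obs();print(o['tcp_pos'],o['wrist_force'],o['time_s'])
im,d=viewer.grab_frame("wrist");T=Tcam("wrist",o);it,dt=viewer.grab_frame("top")
save("mix",np.vstack([im[:230,200:460],cv2.resize(it[120:220,340:450],(260,236))]))
```

```text
[613.28311577 -81.11327696  65.11493681] [0.93983645 3.67024052 5.24879132] 13.4667
```

View pics/mix.png

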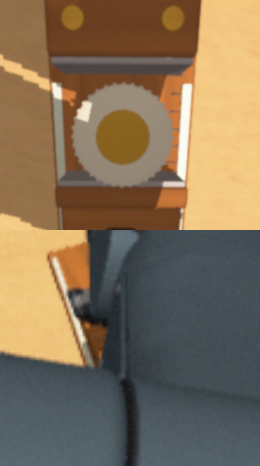

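The sliding jaw is carrying the upright jar along (wrist part, 122,135), with roughly 10 mm left to the fixed jaw. I'll continue in finer steps.

Request:
send_rows:
  deltas:
    - [1,1,0,0,0]
    - [1,2,0,0,0]
    - [1,3,0,0,0]
    - [1,4,0,0,0]
    - [1,5,0,0,0]
    - [1,5.5,0,0,0]
    - [1,6,0,0,0]
    - [1,6,0,0,0]

```text
time_s: 14.23
tcp_pos: [607.4, -82.6, 65.1]
tcp_rot: [180.0, 0.0, -165.7]
wrist_force: [1.4, 4.4, 6.0]
opening: 0.232
grasp_force: 26.3
```

Request:
send_rows:
  deltas:
    - [1,0.3,0,0,0]
    - [1,0.6,0,0,0]
    - [1,1,0,0,0]
    - [1,1,0,0,0]

```text
time_s: 14.57
tcp_pos: [606.5, -82.8, 65.1]
tcp_rot: [180.0, 0.0, -165.7]
wrist_force: [0.5, 4.0, 5.9]
opening: 0.229
grasp_force: 26.3
```

Request:
send_rows:
  deltas:
    - [1,0.3,0,0,0]
    - [1,0.6,0,0,0]
    - [1,0.6,0,0,0]

```text
time_s: 14.82
tcp_pos: [605.9, -83.0, 65.1]
tcp_rot: [180.0, 0.0, -165.7]
wrist_force: [1.3, 3.5, 5.9]
opening: 0.232
grasp_force: 26.3
```

Request:
send_rows:
  deltas:
    - [1,0.3,0,0,0]
    - [1,0.6,0,0,0]
    - [1,0.6,0,0,0]

```text
time_s: 15.07
tcp_pos: [605.3, -83.1, 65.1]
tcp_rot: [180.0, 0.0, -165.7]
wrist_force: [1.7, 4.0, 6.2]
opening: 0.228
grasp_force: 26.3
```

Request:
send_rows:
  deltas:
    - [1,0.3,0,0,0]
    - [1,0.6,0,0,0]
    - [1,0.6,0,0,0]

```text
time_s: 15.32
tcp_pos: [604.7, -83.3, 65.1]
tcp_rot: [180.0, 0.0, -165.7]
wrist_force: [1.8, 4.4, 5.4]
opening: 0.229
grasp_force: 26.3
```

Request:
send_rows:
  deltas:
    - [1,0.3,0,0,0]
    - [1,0.6,0,0,0]
    - [1,0.6,0,0,0]

```text
time_s: 15.57
tcp_pos: [604.2, -83.4, 65.1]
tcp_rot: [180.0, 0.0, -165.7]
wrist_force: [1.5, 3.1, 5.0]
opening: 0.231
grasp_force: 26.3
```

Run:
```python
from h import *
im,d=viewer.grab_frame("wrist");save("w5",cv2.resize(im[:200,220:440],None,fx=2,fy=2))
```

```text
(no output)
```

View pics/w5.png

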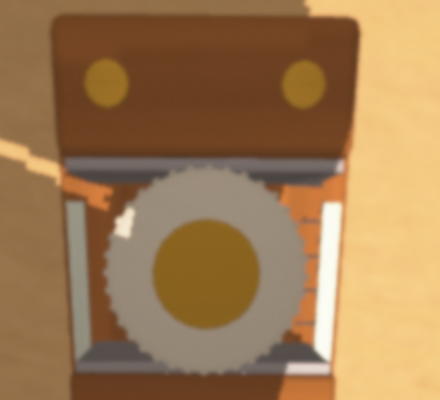

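The jar is nearly touching the fixed jaw (lid edge at row 167 against the jaw edge at row 160). I'll keep creeping.

Request:
send_rows:
  deltas:
    - [1,0.3,0,0,0]
    - [1,0.6,0,0,0]
    - [1,0.6,0,0,0]

```text
time_s: 15.87
tcp_pos: [603.6, -83.5, 65.1]
tcp_rot: [180.0, 0.0, -165.7]
wrist_force: [1.2, 4.0, 6.3]
opening: 0.23
grasp_force: 26.3
```

Request:
send_rows:
  deltas:
    - [1,0.3,0,0,0]
    - [1,0.5,0,0,0]
    - [1,0.5,0,0,0]

```text
time_s: 16.12
tcp_pos: [603.4, -83.6, 65.1]
tcp_rot: [180.0, 0.1, -165.7]
wrist_force: [3.4, 4.7, 3.5]
opening: 0.232
grasp_force: 26.1
```

Request:
send_rows:
  deltas:
    - [1,0.3,0,0,0]
    - [1,0.5,0,0,0]
    - [1,0.5,0,0,0]

```text
time_s: 16.37
tcp_pos: [603.3, -83.6, 65.1]
tcp_rot: [-180.0, 0.1, -165.7]
wrist_force: [5.7, 5.2, 2.6]
opening: 0.232
grasp_force: 25.9
```

Request:
send_rows:
  deltas:
    - [1,0.3,0,0,0]
    - [1,0.5,0,0,0]
    - [1,0.5,0,0,0]
    - [1,0.5,0,0,0]

```text
time_s: 16.7
tcp_pos: [603.2, -83.6, 65.2]
tcp_rot: [-180.0, 0.2, -165.7]
wrist_force: [9.0, 6.6, 0.5]
opening: 0.232
grasp_force: 25.6
```

It's nipped lightly at about 6–7 N. I'll release the tab and lift away.

Request:
send_rows:
  deltas:
    - [0.6,0,0,0,0]
    - [0.3,0,0,0,0]
    - [0,0,0,0,0]
    - [0,0,0,0,0]
    - [0,0,0,0,0]
    - [0,0,0,0,0]
    - [0,0,0,0,0]
    - [0,0,0,0,0]

```text
time_s: 17.37
tcp_pos: [602.0, -84.3, 64.8]
tcp_rot: [-180.0, -0.0, -165.7]
wrist_force: [1.0, -0.3, -1.5]
opening: 0.999
grasp_force: 0.0
```

Request:
send_rows:
  deltas:
    - [0,0,0,-15,0]
    - [0,0,0,-45,0]
    - [0,0,0,-80,0]
    - [0,0,0,-115,0]
    - [0,0,0,-120,0]
    - [0,0,0,-120,0]
    - [0,0,0,-120,0]

```text
time_s: 17.95
tcp_pos: [601.7, -84.2, 184.2]
tcp_rot: [180.0, -0.0, -165.7]
wrist_force: [-0.3, 0.7, -1.1]
opening: 0.999
grasp_force: 0.0
```

Run:
```python
from h import *
o=get_obs();print(o['tcp_pos'],o['wrist_force'],o['time_s'])
im,d=viewer.grab_frame("wrist");save("w6",cv2.resize(im[:260,200:440],None,fx=2,fy=2));T=Tcam("wrist",o)
a=np.radians(194.1);u=np.array([np.cos(a),np.sin(a)]);v=np.array([-u[1],u[0]])
for l,lo,hi in (("jar_center",52,64),("jaw_tab",66,76)):
    p=pts("wrist",models.masks_of("wrist",l)[0]['pixels'],d,T);p=p[(p[:,2]>lo)&(p[:,2]<hi)].mean(0)
    print(l,p,'s',p[:2]@u+538.3,'w',p[:2]@v-225.7)
```

```text
[601.72436877 -84.18617317 184.21581925] [-0.29037463  0.69801774 -1.14989374] 17.95
jar_center [nan nan nan] s nan w nan
jaw_tab [602.76235771 -83.55658355  69.44323206] s -25.946704525384575 w 2.181150953614349<stdin>:6: RuntimeWarning: Mean of empty slice.
  ret = um.true_divide(
```

View pics/w6.png

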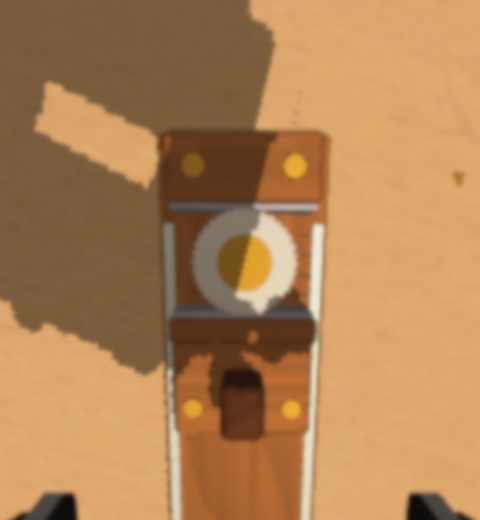

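The jar stands upright at (245,262), touching both jaws. The tab position puts the gap at about 44–46 mm, and the gripper is clear.

```bash
python3 -c "
from plant import robot
print(robot.sign_off())"
```

```text
the job is handed in; nothing more can be done
None
```

The white paint jar stands upright on the gauge bed, lightly nipped between both jaws (about 6–7 N at the tab), the gripper is clear, and the job was handed in at about 18 s.

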